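Line up the height standards for the scanner check

TASK

Set out the four brass height standards on the aluminium bed for a check of the scanner's probe height: one on each black rubber pad, in order of height, the shortest next to the red block and the tallest next to the grey block. Stand each upright and well centred on its pad, and never tip a standard over on the way.

Things in the scene. Friction and masses are not known exactly. Their poses are not given: they have to be found in the camera images.
- post_white: loose brass height standard: a round post, 30 mm in diameter, 30 mm tall, with its top face and a ring below it in white; about 180 g. Origin: centre of its underside; z is its axis (up). Starts upright on a blue mat (3 mm thick) among small parts up to 18 mm tall; neighbours' centres are 80 mm or more apart along the mat's x, 100 mm along its y; mat within 0.12 rad of world axes.
- post_green: loose brass height standard: a round post, 30 mm in diameter, 42 mm tall, with its top face and a ring below it in green; about 252 g. Origin: centre of its underside; z is its axis (up). Starts upright on a blue mat (3 mm thick) among small parts up to 18 mm tall; neighbours' centres are 80 mm or more apart along the mat's x, 100 mm along its y; mat within 0.12 rad of world axes.
- post_orange: loose brass height standard: a round post, 30 mm in diameter, 54 mm tall, with its top face and a ring below it in orange; about 324 g. Origin: centre of its underside; z is its axis (up). Starts upright on a blue mat (3 mm thick) among small parts up to 18 mm tall; neighbours' centres are 80 mm or more apart along the mat's x, 100 mm along its y; mat within 0.12 rad of world axes.
- post_black: loose brass height standard: a round post, 30 mm in diameter, 66 mm tall, with its top face and a ring below it in black; about 396 g. Origin: centre of its underside; z is its axis (up). Starts upright on a blue mat (3 mm thick) among small parts up to 18 mm tall; neighbours' centres are 80 mm or more apart along the mat's x, 100 mm along its y; mat within 0.12 rad of world axes.
- pad_a: fixed black rubber disc, white centre dot, 50 mm in diameter, 3 mm thick: number 1 in the row of four (a, b, c, d), 80 mm apart, on an aluminium bed (420 x 90 x 12 mm high). Origin: centre of its underside, 12 mm above the bench; a post stands on its top, 3 mm higher. x runs along the row from a to d, within 0.3 rad of world x; y across it.
- pad_b: fixed black rubber disc, white centre dot, 50 mm in diameter, 3 mm thick: number 2 in the row of four (a, b, c, d), 80 mm apart, on an aluminium bed (420 x 90 x 12 mm high). Origin: centre of its underside, 12 mm above the bench; a post stands on its top, 3 mm higher. x runs along the row from a to d, within 0.3 rad of world x; y across it.
- pad_c: fixed black rubber disc, white centre dot, 50 mm in diameter, 3 mm thick: number 3 in the row of four (a, b, c, d), 80 mm apart, on an aluminium bed (420 x 90 x 12 mm high). Origin: centre of its underside, 12 mm above the bench; a post stands on its top, 3 mm higher. x runs along the row from a to d, within 0.3 rad of world x; y across it.
- pad_d: fixed black rubber disc, white centre dot, 50 mm in diameter, 3 mm thick: number 4 in the row of four (a, b, c, d), 80 mm apart, on an aluminium bed (420 x 90 x 12 mm high). Origin: centre of its underside, 12 mm above the bench; a post stands on its top, 3 mm higher. x runs along the row from a to d, within 0.3 rad of world x; y across it.
- red_block: fixed red block, 30 mm along the row x 60 mm across x 12 mm high, on the bed at one end of the row, its centre 62 mm from the centre of the nearest pad, which is either pad a or pad d. It marks the low end. Origin: centre of its underside, 12 mm above the bench.
- grey_block: fixed grey block of the same size at the other end of the row (the high end), 62 mm from the nearest pad. Origin: centre of its underside.
There are look-alikes about, which are no part of the job. What is shaped like the post_orange but purple or turquoise is not meant.

How it is judged:
At the end, for the whole second after the job is handed in: Each of the four posts stands upright (within 0.1 rad) and at rest on its own pad, its axis within 12 mm of the pad's centre and its foot on the pad's top, in order of height from the red block (30 mm) to the grey block (66 mm) (((horizontal distance between red_block and pad_a below 0.1 m and horizontal distance between post_white and pad_a below 0.012 m and z of post_white in the frame of pad_a between -0.001 and 0.006 m and horizontal distance between post_green and pad_b below 0.012 m and z of post_green in the frame of pad_b between -0.001 and 0.006 m and horizontal distance between post_orange and pad_c below 0.012 m and z of post_orange in the frame of pad_c between -0.001 and 0.006 m and horizontal distance between post_black and pad_d below 0.012 m and z of post_black in the frame of pad_d between -0.001 and 0.006 m) or (horizontal distance between red_block and pad_d below 0.1 m and horizontal distance between post_white and pad_d below 0.012 m and z of post_white in the frame of pad_d between -0.001 and 0.006 m and horizontal distance between post_green and pad_c below 0.012 m and z of post_green in the frame of pad_c between -0.001 and 0.006 m and horizontal distance between post_orange and pad_b below 0.012 m and z of post_orange in the frame of pad_b between -0.001 and 0.006 m and horizontal distance between post_black and pad_a below 0.012 m and z of post_black in the frame of pad_a between -0.001 and 0.006 m)) and angle between each of post_white, post_green, post_orange, post_black's own z axis and vertical below 0.1 rad and linear speed of each of post_white, post_green, post_orange, post_black below 0.02 m/s); the robot touches nothing.
It fails at once if a height standard is tipped over (leans more than 1 rad) (angle between any of post_white, post_green, post_orange, post_black's own z axis and vertical above 1 rad).
It also fails if it takes over 136 s, if anything falls off the work surface, if the arm or the gripper's body presses on something with over 40 N, if the wrist force passes 120 N, or if a joint passes its speed limit or range.

ROBOT

A 6-joint arm with a two-finger parallel gripper is mounted at the origin on the work surface. World frame = base frame: x ahead of the robot, y to its left, z up, the work surface at z = 0. Lengths are in m, angles in rad, forces in N, time in s.
With the tool pointing down it reaches from about 0.425 to 0.95 m from the base axis. Payload 3.5 kg.
Tool frame: the origin (TCP) lies between the finger pads; the fingertips stand 19 mm ahead of it and the grasp point (between the pads) is the TCP; z points along the fingers, y is the line along which they close (so a half turn about z gives the same grasp; the last joint's range is limited). The gripper opens to 85 mm and grips with 20 to 120 N. Pads are 22 mm wide; open, the fingers measure 114 mm over their backs; the gripper's body (76 mm by 85 mm) begins 54 mm behind the grasp point. The pads swing forward as they close: fully open they stand 13 mm farther back than shut.
Start: joints at [-1.498, 0.286, 1.577, -0, 1.279, -0.15], TCP at [0.149, -0.658, 0.25] pointing down, gripper open.
Joint ranges: [-2.77, 2.77], [-0.9, 2.22], [0.21, 2.48], [-1.53, 4.67], [0.24, 2.81], [-2.84, 2.84]. Speed limits (rad/s): [2.79, 2.79, 3.14, 3.14, 3.14, 3.14].

INTERFACE

Orientations are given as a unit quaternion [x, y, z, w].
In Python, from plant import get_state, cams, ctrl gives the robot as it stands. The module is installed in compiled form; this text tells all that it offers.
- The arm moves only by the tool jog_arm, never from a script. Its argument "deltas" is text: rows parted by semicolons, each of 6 numbers parted by spaces: the shift along the world's x, y, z normalised to -1 to 1, where 1 is 0.02 m, then the turn, a rotation vector about the world's x, y, z normalised to -1 to 1, where 1 is 0.1 rad. In form: x y z ax ay az; .... A call has 1 to 20 rows; each row shifts and turns the commanded pose from where the row before left it; what a row does not reach is not made up. A row lasts 1/8 s, in which the tool goes at most 62.5 mm and 10.7 degrees, less where a joint would pass 70% of its speed; a pose out of reach is approached as far as the arm can. A call with a number of a shift or a turn outside -1 to 1 is refused whole. A call with a gripper value outside its range is refused whole. "gripper" is the opening, from 0 (shut) to 1 (fully open), set as the call begins (left out, the last holds). The fingers move at their own pace and stop on an object; "squeeze" is the grip in N (left out, the last holds). Time passes only in rows, so rows that do not move let the fingers close. It gives the time, the measured TCP pose, the force, the opening and the grip force at its end, in the units of the state.
- get_state(): the state, without advancing time (a new reading comes with each control period).
- cams.read_camera(name): name is "scene" or "top" or "wrist"; returns a dict with "color" (400x640x3 uint8, blue, green, red), "vfov" (degrees; the focal length in pixels is half the picture's height over the tangent of half this angle, whatever the lens; pixels are square), "cx", "cy" (the principal point, pixels), "rvec" (rotation vector, rad) and "tvec" (3), from world to camera coordinates, as OpenCV has them. Camera axes: x right, y down, z forward; pixel columns grow to the right and rows downward; lengths in m; the calibration is good to about 2 mm. A picture is of the moment at which its call begins. There is no depth.
- ctrl.sign_off(): hands the job in; it is judged then, once.
The state is a dict: "time": time; "qpos": joint angles; "dq": joint speeds; "joint_efforts": joint torques, N m; "eef_pos": TCP position; "tcp_rot": TCP orientation; "contact_force": force on the tool from outside, world axes, zero at the start; "wrist_torque": the same for the moment, N m; "opening": opening from 0.0 (shut) to 1.0 (fully open); "finger_force": force on a finger pad.
Only numpy, scipy, OpenCV 4.12 (cv2) and the standard library are available. Lean on these libraries where they do the work, as an engineer would, in place of code of your own. Each camera call takes 0.05 s, during which the arm holds its last target. There are 200 camera calls.

## Working session

There is one attempt and no reset: what is moved stays moved. The work goes in short steps, Python scripts to look and compute and a tool call to move; the robot and the scene stay as the last step left them, time stands still between calls to the robot, and variables do not carry over. Pictures are saved under pics/ and viewed, at most 14 in all, crops included, and the job is handed in when it is done.

Besides the shell and the picture viewer there is one more tool, called as name(argument=value, ...) on one line, values as JSON. jog_arm: Moves the arm, as the interface text tells. Its arguments: {"type":"object","properties":{"deltas":{"type":"string"},"gripper":{"type":"number"},"squeeze":{"type":"number"}},"required":["deltas"]}

```bash
mkdir -p pics; cat > h.py <<'E'
import numpy as np, cv2
from plant import get_state, cams, ctrl
def cam(n):
    d=cams.read_camera(n); im=np.array(d["color"]); H=im.shape[0]
    f=H/2/np.tan(np.radians(d["vfov"])/2)
    R=cv2.Rodrigues(np.array(d["rvec"],float))[0]; t=np.array(d["tvec"],float).reshape(3)
    return dict(im=im,f=f,c=np.array([d["cx"],d["cy"]]),R=R,t=t,o=-R.T@t)
def ray(c,uv):
    v=c["R"].T@np.append((np.array(uv,float)-c["c"])/c["f"],1); return v/np.linalg.norm(v)
def onz(c,uv,z):
    v=ray(c,uv); return c["o"]+v*(z-c["o"][2])/v[2]
def tri(cs,uvs):
    A=0;b=0
    for c,uv in zip(cs,uvs):
        v=ray(c,uv);P=np.eye(3)-np.outer(v,v);A=A+P;b=b+P@c["o"]
    p=np.linalg.solve(A,b); return p,max(np.linalg.norm(np.cross(ray(c,uv),p-c["o"])) for c,uv in zip(cs,uvs))
def proj(c,p):
    q=c["R"]@np.array(p,float)+c["t"]; return c["f"]*q[:2]/q[2]+c["c"]
E
python3 - <<'E'
from h import *
for n in("top","scene","wrist"):
    c=cam(n); cv2.imwrite(f"pics/{n}0.png",c["im"]); print(n,c["o"].round(3),c["f"].round(1),c["c"],(c["R"].T@[0,0,1]).round(2))
s=get_state();print(s["time"],s["eef_pos"],s["tcp_rot"],s["opening"])
E
```

```text
top [0.458 0.045 0.889] 378.5 [323.03020199 193.79678202] [ 0.08  0.04 -1.  ]
scene [1.312 0.013 0.618] 476.2 [313.01114207 203.45584554] [-0.79  0.03 -0.61]
wrist [ 0.213 -0.643  0.373] 279.4 [319.56453218 199.61643748] [-0.25 -0.05 -0.97]
0.15 [ 0.14914    -0.65782787  0.24919275] [ 9.93800143e-01  1.11177165e-01  3.71073220e-05 -9.55177874e-04] 1.002065830083211
```

View pics/top0.png

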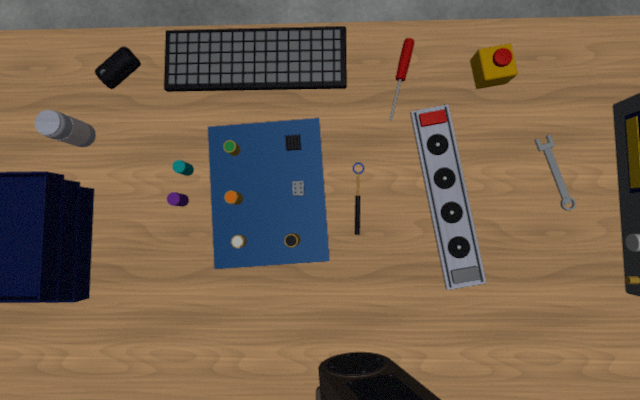

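View pics/scene0.png

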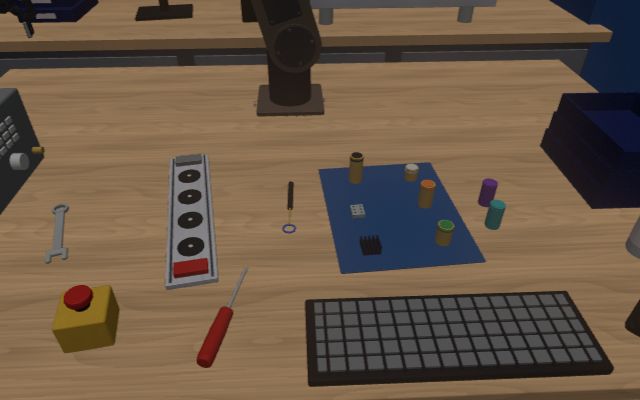

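Top picture: posts at green (230,147), orange (232,197), white (237,241) and black (291,240). Pads are at (438,144), (445,178), (452,212) and (459,247), with the red block at (433,118) and the grey block at (466,275). In the scene picture, the same posts are at green (445,228), orange (428,190), white (411,170) and black (357,160).

What could be mistaken for a post (top view):
- purple post (177,199) and turquoise post (181,167), which are the look-alikes off the mat
- black connector (293,142), against the black post
- white die (298,188), against the white post
- blue loop (358,168)

I choose the four brass ones on the mat.

```bash
cat > m.py <<'E'
from h import *
T,S=cam("top"),cam("scene")
def blob(c,fn,uv,r):
    x0,y0=int(uv[0]-r),int(uv[1]-r); sub=c["im"][y0:y0+2*r+1,x0:x0+2*r+1]
    m=fn(cv2.cvtColor(sub,cv2.COLOR_BGR2HSV).astype(int)).astype(np.uint8)
    n,l,st,ce=cv2.connectedComponentsWithStats(m,connectivity=8)
    i=1+np.argmax(st[1:,4]); return ce[i]+[x0,y0],st[i,4],st[i,:4]+[x0,y0,0,0]
hs=dict(white=lambda h:(h[...,1]<60)&(h[...,2]>120),
 green=lambda h:(h[...,0]>45)&(h[...,0]<85)&(h[...,1]>100),
 orange=lambda h:(h[...,0]<16)&(h[...,1]>150)&(h[...,2]>150),
 black=lambda h:(h[...,2]<50))
P=dict(white=((237,241),(411,170)),green=((230,147),(445,228)),orange=((232,197),(428,188)),black=((291,240),(357,158)))
Ht=dict(white=.033,green=.045,orange=.057,black=.069)
for k,(a,b) in P.items():
    A,B=blob(T,hs[k],a,11),blob(S,hs[k],b,12)
    p,e=tri([T,S],[A[0],B[0]])
    print(k,A[0].round(1),A[1:],B[0].round(1),B[1:],"tri",p.round(4),round(e,4),"T",onz(T,A[0],Ht[k])[:2].round(4),"S",onz(S,B[0],Ht[k])[:2].round(4))
dot=lambda h:(h[...,2]>110)
D=[((438,144),(191,246)),((445,178),(190,219)),((452,212),(190,197)),((459,247),(189,176))]
for a,b in D:
    A,B=blob(T,dot,a,4),blob(S,dot,b,4)
    p,e=tri([T,S],[A[0],B[0]])
    print("pad",A[0].round(1),A[1],B[0].round(1),B[1],p.round(4),round(e,4),"T",onz(T,A[0],.015)[:2].round(4),"S",onz(S,B[0],.015)[:2].round(4))
m=(np.array(T["im"])[:,:,0].astype(int)-T["im"][:,:,2]>50).astype(np.uint8); m[:,:200]=0;m[:,340:]=0
q=cv2.minAreaRect(cv2.findNonZero(m)); b=cv2.boxPoints(q); print("mat",[onz(T,u,.003)[:2].round(3).tolist() for u in b])
c1=cv2.resize(T["im"][125:265,205:335],None,fx=3,fy=3,interpolation=cv2.INTER_CUBIC)
c2=cv2.resize(S["im"][145:260,340:470],None,fx=3,fy=3,interpolation=cv2.INTER_CUBIC)
c2=cv2.copyMakeBorder(c2,0,c1.shape[0]-c2.shape[0],0,0,0)
cv2.imwrite("pics/crop1.png",np.hstack([c1,c2]))
E
python3 m.py
```

```text
white [236.8 241. ] (np.int32(91), array([232, 236,  11,  11])) [411.6 166.4] (np.int32(53), array([406, 164,  12,   6])) tri [0.4218 0.2728 0.0312] 0.0001 T [0.4219 0.2722] S [0.4245 0.2721]
green [229.  145.6] (np.int32(76), array([225, 141,   9,  10])) [445.5 223.9] (np.int32(79), array([440, 220,  12,   9])) tri [0.639  0.2902 0.0439] 0.0002 T [0.6388 0.2901] S [0.6404 0.2895]Traceback (most recent call last):
  File "m.py", line 15, in <module>
    A,B=blob(T,hs[k],a,11),blob(S,hs[k],b,12)
                           ~~~~^^^^^^^^^^^^^^
  File "m.py", line 7, in blob
    i=1+np.argmax(st[1:,4]); return ce[i]+[x0,y0],st[i,4],st[i,:4]+[x0,y0,0,0]
        ~~~~~~~~~^^^^^^^^^^
    return _wrapfunc(a, 'argmax', axis=axis, out=out, **kwds)
    return bound(*args, **kwds)
ValueError: attempt to get argmax of an empty sequence
```

```bash
python3 - <<'E'
import cv2,numpy as np
im=cv2.imread("pics/scene0.png");h=cv2.cvtColor(im,cv2.COLOR_BGR2HSV)
for v in range(178,204,3): print(v,h[v,427].tolist(),im[v,427].tolist())
E
sed -i 's/(h\[...,0\]<16)&(h\[...,1\]>150)&(h\[...,2\]>150)/(h[...,0]<14)\&(h[...,1]>150)\&(h[...,2]>100)/' m.py; python3 m.py
```

```text
178 [110, 127, 84] [84, 56, 42]
181 [12, 193, 147] [36, 79, 147]
184 [12, 192, 146] [36, 79, 146]
187 [20, 140, 120] [54, 99, 120]
190 [10, 177, 91] [28, 50, 91]
193 [19, 136, 79] [37, 63, 79]
196 [19, 134, 80] [38, 64, 80]
199 [19, 137, 80] [37, 64, 80]
202 [19, 137, 80] [37, 64, 80]
white [236.8 241.1] (np.int32(90), array([232, 236,  11,  11])) [411.6 166.4] (np.int32(53), array([406, 164,  12,   6])) tri [0.4218 0.2729 0.0312] 0.0001 T [0.4218 0.2723] S [0.4245 0.2721]
green [229.1 145.7] (np.int32(75), array([225, 141,  10,  10])) [445.5 223.9] (np.int32(79), array([440, 220,  12,   9])) tri [0.6388 0.2902 0.0437] 0.0 T [0.6385 0.2898] S [0.6404 0.2895]
orange [229.8 196.9] (np.int32(44), array([226, 192,   9,  10])) [427.8 182.9] (np.int32(58), array([423, 180,  11,   7])) tri [0.5205 0.2833 0.0547] 0.0003 T [0.5204 0.283 ] S [0.5238 0.2818]
black [290.5 240.3] (np.int32(77), array([286, 236,  10,  10])) [356.5 154.9] (np.int32(38), array([352, 153,  10,   5])) tri [0.4246 0.1461 0.0667] 0.0001 T [0.4247 0.1457] S [0.4284 0.1456]
pad [437.3 144. ] 7 [190.3 245.4] 7 [ 0.6435 -0.1888  0.0128] 0.0002 T [ 0.643  -0.1884] S [ 0.646  -0.1879]
pad [444.2 177.6] 5 [190.  218.5] 6 [ 0.5646 -0.2019  0.0139] 0.0003 T [ 0.5645 -0.2019] S [ 0.5661 -0.2012]
pad [451.5 212. ] 6 [189.  195.5] 6 [ 0.4855 -0.2165  0.013 ] 0.0 T [ 0.4855 -0.216 ] S [ 0.4883 -0.2157]
pad [458.8 246.8] 6 [189. 175.] 3 [ 0.4065 -0.2299  0.0128] 0.0006 T [ 0.4066 -0.2299] S [ 0.4101 -0.2284]
mat [[0.696, 0.362], [0.711, 0.088], [0.376, 0.066], [0.358, 0.331]]
```

View pics/crop1.png

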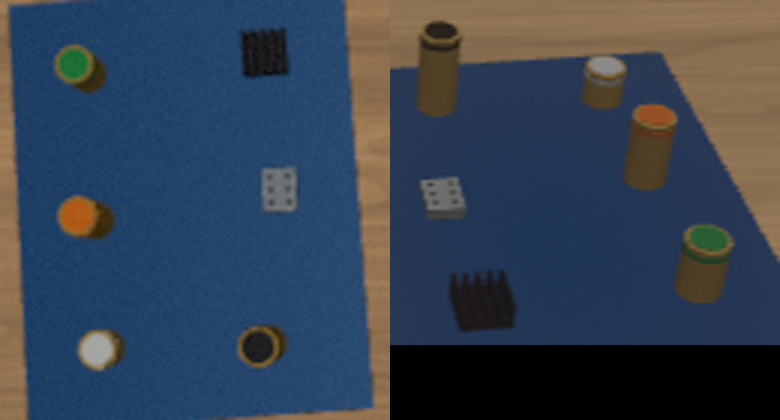

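The crop shows brass posts with white, green, orange and black tops on the mat, and the die and connector are clearly different things. Measured heights agree with the text to within about 2 mm and the pad pitch comes out at 0.080 m. The tool's yaw already suits the row, so no turning is needed. I'll start with green.

jog_arm(deltas="0.8 1 -0.1 0 0 0;0.8 1 -0.1 0 0 0;0.8 1 -0.1 0 0 0;0.8 1 -0.1 0 0 0;0.8 1 -0.1 0 0 0;0.8 1 -0.1 0 0 0;0.8 1 -0.1 0 0 0;0.8 1 -0.1 0 0 0;0.8 1 -0.1 0 0 0;0.8 1 -0.1 0 0 0;0.8 1 -0.1 0 0 0;0.8 1 -0.1 0 0 0;0.8 1 -0.1 0 0 0;0.8 1 -0.1 0 0 0;0.8 1 -0.1 0 0 0;0.8 1 -0.1 0 0 0;0.8 1 -0.1 0 0 0;0.8 1 -0.1 0 0 0;0.8 1 -0.1 0 0 0;0.8 1 -0.1 0 0 0", gripper=0.75, squeeze=40)

```text
time: 2.85
eef_pos: [0.4698, -0.2568, 0.2103]
tcp_rot: [0.994, 0.111, 0.0, 0.0]
contact_force: [0.3, -0.5, 0.2]
opening: 0.753
finger_force: 0.0
```

jog_arm(deltas="0.4 1 -0.1 0 0 0;0.4 1 -0.1 0 0 0;0.4 1 -0.1 0 0 0;0.4 1 -0.1 0 0 0;0.4 1 -0.1 0 0 0;0.4 1 -0.1 0 0 0;0.4 1 -0.1 0 0 0;0.4 1 -0.1 0 0 0;0.4 1 -0.1 0 0 0;0.4 1 -0.1 0 0 0;0.4 1 -0.1 0 0 0;0.4 1 -0.1 0 0 0;0.4 1 -0.1 0 0 0;0.4 1 -0.1 0 0 0;0.4 1 -0.1 0 0 0;0.4 1 -0.1 0 0 0;0.4 1 -0.1 0 0 0;0.4 1 -0.1 0 0 0;0.4 1 -0.1 0 0 0;0.4 1 -0.1 0 0 0")

```text
time: 5.35
eef_pos: [0.6297, 0.143, 0.1701]
tcp_rot: [0.994, 0.111, -0.0, 0.0]
contact_force: [0.0, -0.7, -0.2]
opening: 0.75
finger_force: 0.0
```

jog_arm(deltas="0.05 1 -0.2 0 0 0;0.05 1 -0.2 0 0 0;0.05 1 -0.2 0 0 0;0.05 1 -0.2 0 0 0;0.05 1 -0.2 0 0 0;0.1 1 -0.2 0 0 0;0.1 1 -0.2 0 0 0;0 0.35 0 0 0 0;0 0 0 0 0 0")

```text
time: 6.48
eef_pos: [0.6382, 0.2892, 0.1423]
tcp_rot: [0.994, 0.112, 0.0, 0.0]
contact_force: [-0.3, 0.4, -0.3]
opening: 0.75
finger_force: 0.0
```

```bash
python3 - <<'E'
from h import *
W=cam("wrist"); s=get_state(); print(s["eef_pos"],W["o"])
im=W["im"].copy()
for p in [(.639,.290,.045),(.5215,.2815,.057),(.423,.2725,.033),(.426,.146,.069)]:
    u=proj(W,p); print(u.round(1)); cv2.drawMarker(im,tuple(int(v) for v in u.round()),(255,0,255),0,8)
cv2.imwrite("pics/w1.png",im)
E
```

```text
[0.63828262 0.28863357 0.14244498] [0.7020803  0.30413476 0.26629596]
[319.3 205.9]
[299.4 335.2]
[290.5 396.2]
[416.1 451.6]
```

View pics/w1.png

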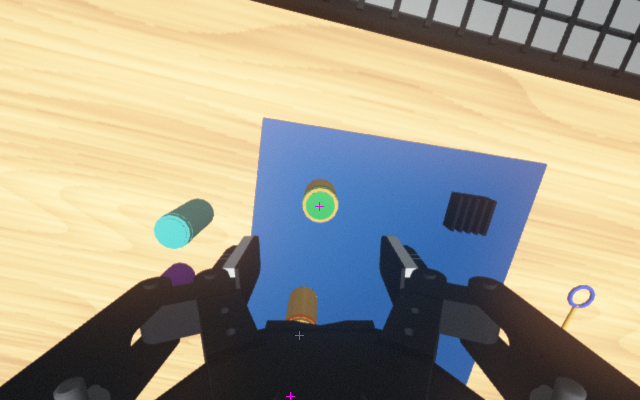

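The wrist view shows green's top at (319,206), right on the projected marker. The orange post's rim is at about (302,322), in line with its predicted point. Descending to grasp.

jog_arm(deltas="0.04 0.06 -0.9 0 0 0;0 0 -0.9 0 0 0;0 0 -0.9 0 0 0;0 0 -0.9 0 0 0;0 0 -0.9 0 0 0;0 0 -0.7 0 0 0;0 0 -0.4 0 0 0;0 0 0 0 0 0")

```text
time: 7.52
eef_pos: [0.6387, 0.2898, 0.0296]
tcp_rot: [0.994, 0.111, -0.001, 0.0]
contact_force: [-0.0, 0.0, -0.2]
opening: 0.752
finger_force: 0.0
```

jog_arm(deltas="0 0 0 0 0 0;0 0 0 0 0 0;0 0 0 0 0 0;0 0 0 0 0 0;0 0 0 0 0 0;0 0 0 0 0 0;0 0 0 0 0 0", gripper=0, squeeze=40)

```text
time: 8.4
eef_pos: [0.6398, 0.2901, 0.0316]
tcp_rot: [0.994, 0.111, 0.001, -0.0]
contact_force: [-1.0, -0.5, 5.1]
opening: 0.338
finger_force: 39.9
```

jog_arm(deltas="0 0 0.3 0 0 0;0 0 0.6 0 0 0;0 0 0.9 0 0 0;0 0 1 0 0 0;0 0 1 0 0 0;0 0 0.8 0 0 0;0 -0.4 0.4 0 0 0;-0.1 -0.7 0 0 0 0;-0.15 -1 0 0 0 0;-0.15 -1 0 0 0 0;-0.15 -1 0 0 0 0;-0.15 -1 0 0 0 0;-0.15 -1 0 0 0 0;-0.15 -1 0 0 0 0;-0.15 -1 0 0 0 0;-0.15 -1 0 0 0 0;-0.15 -1 0 0 0 0;-0.15 -1 0 0 0 0;-0.15 -1 0 0 0 0;-0.15 -1 0 0 0 0")

```text
time: 10.9
eef_pos: [0.6008, 0.0266, 0.1304]
tcp_rot: [0.994, 0.111, 0.0, 0.0]
contact_force: [0.5, 0.2, -2.0]
opening: 0.342
finger_force: 39.6
```

jog_arm(deltas="-0.15 -1 0 0 0 0;-0.15 -1 0 0 0 0;-0.15 -1 0 0 0 0;-0.15 -1 0 0 0 0;-0.15 -1 0 0 0 0;-0.15 -1 0 0 0 0;-0.15 -1 0 0 0 0;-0.15 -1 0 0 0 0;-0.15 -1 0 0 0 0;-0.15 -1 0 0 0 0;-0.15 -1 0 0 0 0;-0.15 -0.7 0 0 0 0;-0.1 -0.4 0 0 0 0;0 0 0 0 0 0")

```text
time: 12.65
eef_pos: [0.5628, -0.2145, 0.1303]
tcp_rot: [0.994, 0.111, -0.0, -0.0]
contact_force: [0.1, -0.2, -1.1]
opening: 0.338
finger_force: 39.7
```

```bash
python3 - <<'E'
from h import *
S=cam("scene"); s=get_state(); print(s["eef_pos"],s["contact_force"],s["opening"])
im=S["im"].copy()
for n,p in dict(b=(.565,-.2017,.015),e=s["eef_pos"]).items():
    u=proj(S,p); print(n,u.round(1))
u=proj(S,s["eef_pos"]).astype(int); c=im[max(u[1]-80,0):u[1]+100,max(u[0]-100,0):u[0]+100]
cv2.imwrite("pics/s1.png",cv2.resize(c,None,fx=3,fy=3,interpolation=cv2.INTER_CUBIC))
E
```

```text
[ 0.56292102 -0.21397567  0.13022036] [-0.59463983 -0.23147881 -1.96924254] 0.33291937459846227
b [189.8 218.2]
e [173.5 169.5]
```

View pics/s1.png

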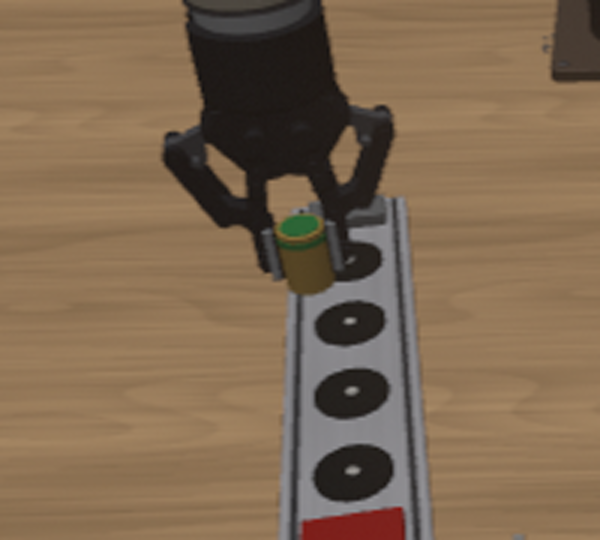

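The crop shows green held upright at about (299,250), off to the left of pad b at (351,390). I overshot in y, so I'll shift +0.0125 and then lower.

jog_arm(deltas="0.1 0.6 -0.6 0 0 0;0 0.03 -1 0 0 0;0 0 -1 0 0 0;0 0 -0.8 0 0 0;0 0 -0.5 0 0 0;0 0 -0.2 0 0 0;0 0 -0.1 0 0 0;0 0 -0.1 0 0 0;0 0 0 0 0 0")

```text
time: 13.82
eef_pos: [0.5652, -0.2016, 0.0447]
tcp_rot: [0.994, 0.111, 0.0, 0.0]
contact_force: [0.5, 1.1, -1.8]
opening: 0.342
finger_force: 39.7
```

jog_arm(deltas="0 0 -0.05 0 0 0;0 0 -0.05 0 0 0;0 0 0 0 0 0")

```text
time: 14.2
eef_pos: [0.5653, -0.2017, 0.0435]
tcp_rot: [0.994, 0.111, 0.0, 0.0]
contact_force: [-3.2, 2.4, 6.3]
opening: 0.34
finger_force: 40.2
```

jog_arm(deltas="0 0 0 0 0 0;0 0 0 0 0 0;0 0 0 0 0 0;0 0 0 0 0 0;0 0 0.3 0 0 0;0 0 0.6 0 0 0;0 0 1 0 0 0;0 0 1 0 0 0;0 0 1 0 0 0;0 0.5 0.6 0 0 0;-0.1 1 0.3 0 0 0;-0.1 1 0 0 0 0;-0.1 1 0 0 0 0;-0.1 1 0 0 0 0;-0.1 1 0 0 0 0;-0.1 1 0 0 0 0;-0.1 1 0 0 0 0;-0.1 1 0 0 0 0;-0.1 1 0 0 0 0;-0.1 1 0 0 0 0", gripper=0.75)

```text
time: 16.7
eef_pos: [0.5448, 0.0098, 0.1384]
tcp_rot: [0.994, 0.111, 0.0, -0.0]
contact_force: [0.4, 0.3, -0.5]
opening: 0.744
finger_force: 0.0
```

jog_arm(deltas="-0.1 1 0 0 0 0;-0.1 1 0 0 0 0;-0.1 1 0 0 0 0;-0.1 1 0 0 0 0;-0.1 1 0 0 0 0;-0.1 1 0 0 0 0;-0.1 1 0 0 0 0;-0.1 1 0 0 0 0;-0.1 1 0 0 0 0;-0.1 1 0 0 0 0;-0.1 1 0 0 0 0;0 1 0 0 0 0;0 0.6 0 0 0 0;0 0 0 0 0 0")

```text
time: 18.45
eef_pos: [0.523, 0.2613, 0.1383]
tcp_rot: [0.994, 0.112, 0.0, 0.0]
contact_force: [1.0, -0.5, -0.3]
opening: 0.75
finger_force: 0.0
```

```bash
cat > w.py <<'E'
from h import *
import sys
# refine a post top with the wrist camera; check placed posts with scene
from m2 import hs,blob
k=sys.argv[1]; z=float(sys.argv[2]); g=[float(v) for v in sys.argv[3:5]]
W=cam("wrist"); s=get_state(); u=proj(W,(g[0],g[1],z))
im=W["im"].copy(); cv2.drawMarker(im,tuple(int(v) for v in u.round()),(255,0,255),0,8)
cv2.imwrite(f"pics/w_{k}.png",im)
print(s["eef_pos"].round(4) if hasattr(s["eef_pos"],"round") else s["eef_pos"],"pred",u.round(1))
try:
    A=blob(W,hs[k],u,25); print(A,onz(W,A[0],z).round(4))
except Exception as e: print(e)
T,S=cam("top"),cam("scene"); cv2.imwrite(f"pics/top_{k}.png",T["im"]);cv2.imwrite(f"pics/scene_{k}.png",S["im"])
E
sed -n '1,/^Ht/p' m.py | sed '/^T,S/d' > m2.py
python3 w.py orange .057 .522 .2815
python3 - <<'E'
from h import *
from m2 import *
T,S=cam("top"),cam("scene")
q=(.565,-.2017,.057)
for c in(T,S):
    u=proj(c,q); A=blob(c,hs["green"],u,9); print(u.round(1),A,onz(c,A[0],.057).round(4))
E
```

```text
[0.523  0.2607 0.1382] pred [294.1 208.6]
(array([297.02173913, 189.17391304]), np.int32(46), array([282, 186,  28,   9])) [0.5375 0.2824 0.057 ]
[449.5 175. ] (array([449.44827586, 175.52873563]), np.int32(87), array([445, 171,  10,  10])) [ 0.5639 -0.2015  0.057 ]
[186.4 201.4] (array([186.7761194 , 201.89552239]), np.int32(67), array([181, 199,  12,   7])) [ 0.5665 -0.2007  0.057 ]
```

View pics/w_orange.png

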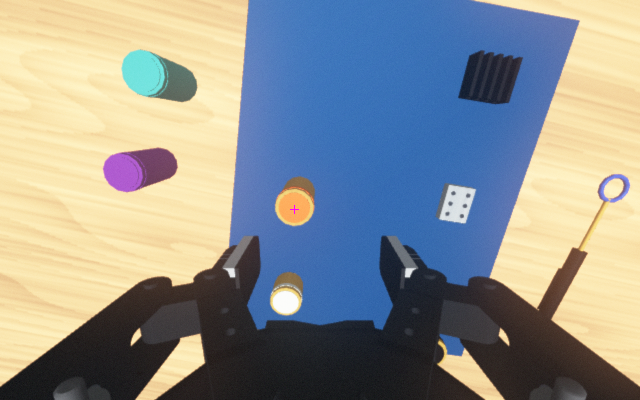

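Green stands within 2 mm of its pad's centre. The wrist view shows orange's top centred at (295,207), against a prediction of (294,209). The purple and turquoise look-alikes at (125,172) and (147,72) are well clear.

jog_arm(deltas="-0.05 0.5 0 0 0 0;0 0.5 -0.4 0 0 0;0 0.03 -0.9 0 0 0;0 0 -1 0 0 0;0 0 -1 0 0 0;0 0 -0.9 0 0 0;0 0 -0.6 0 0 0;0 0 -0.3 0 0 0;0 0 0 0 0 0")

```text
time: 19.82
eef_pos: [0.522, 0.2811, 0.0361]
tcp_rot: [0.994, 0.111, -0.0, 0.0]
contact_force: [0.2, 0.4, 1.0]
opening: 0.749
finger_force: 0.0
```

jog_arm(deltas="0 0 0 0 0 0;0 0 0 0 0 0;0 0 0 0 0 0;0 0 0 0 0 0;0 0 0 0 0 0;0 0 0 0 0 0", gripper=0, squeeze=40)

```text
time: 20.58
eef_pos: [0.5227, 0.2814, 0.0373]
tcp_rot: [0.994, 0.111, 0.001, -0.0]
contact_force: [-0.2, 0.3, 5.8]
opening: 0.34
finger_force: 39.8
```

jog_arm(deltas="0 0 0.3 0 0 0;0 0 0.6 0 0 0;0 0 0.9 0 0 0;0 0 1 0 0 0;0 0 1 0 0 0;0 0 0.8 0 0 0;0 -0.4 0.6 0 0 0;0 -0.7 0.2 0 0 0;-0.08 -1 0 0 0 0;-0.08 -1 0 0 0 0;-0.08 -1 0 0 0 0;-0.08 -1 0 0 0 0;-0.08 -1 0 0 0 0;-0.08 -1 0 0 0 0;-0.08 -1 0 0 0 0;-0.08 -1 0 0 0 0;-0.08 -1 0 0 0 0;-0.08 -1 0 0 0 0;-0.08 -1 0 0 0 0;-0.08 -1 0 0 0 0")

```text
time: 23.08
eef_pos: [0.5025, 0.0178, 0.1444]
tcp_rot: [0.994, 0.111, 0.0, 0.0]
contact_force: [0.3, 0.3, -4.0]
opening: 0.341
finger_force: 39.8
```

jog_arm(deltas="-0.08 -1 0 0 0 0;-0.08 -1 0 0 0 0;-0.08 -1 0 0 0 0;-0.08 -1 0 0 0 0;-0.08 -1 0 0 0 0;-0.08 -1 0 0 0 0;-0.08 -1 0 0 0 0;-0.08 -1 0 0 0 0;-0.08 -1 0 0 0 0;-0.08 -1 0 0 0 0;-0.08 -0.8 0 0 0 0;0 -0.5 0 0 0 0;0 -0.3 0 0 0 0;0 -0.18 0 0 0 0;0 0 0 0 0 0")

```text
time: 24.95
eef_pos: [0.4852, -0.2164, 0.1443]
tcp_rot: [0.994, 0.111, -0.0, -0.0]
contact_force: [0.2, -0.2, -4.0]
opening: 0.341
finger_force: 39.9
```

jog_arm(deltas="0.04 0 -0.5 0 0 0;0 0 -1 0 0 0;0 0 -1 0 0 0;0 0 -1 0 0 0;0 0 -0.7 0 0 0;0 0 -0.3 0 0 0;0 0 -0.15 0 0 0;0 0 -0.05 0 0 0;0 0 -0.05 0 0 0;0 0 -0.05 0 0 0;0 0 0 0 0 0")

```text
time: 26.32
eef_pos: [0.4864, -0.2168, 0.0493]
tcp_rot: [0.994, 0.111, 0.0, 0.0]
contact_force: [-1.6, 0.6, 1.7]
opening: 0.335
finger_force: 40.2
```

jog_arm(deltas="0 0 0 0 0 0;0 0 0 0 0 0;0 0 0 0 0 0;0 0 0 0 0 0;0 0 0.3 0 0 0;0 0 0.7 0 0 0;0 0 1 0 0 0;0 0 1 0 0 0;0 0 1 0 0 0;0 0.5 0.6 0 0 0;-0.13 1 0.2 0 0 0;-0.13 1 0 0 0 0;-0.13 1 0 0 0 0;-0.13 1 0 0 0 0;-0.13 1 0 0 0 0;-0.13 1 0 0 0 0;-0.13 1 0 0 0 0;-0.13 1 0 0 0 0;-0.13 1 0 0 0 0;-0.13 1 0 0 0 0", gripper=0.75)

```text
time: 28.82
eef_pos: [0.4597, -0.0052, 0.1443]
tcp_rot: [0.994, 0.111, 0.0, 0.0]
contact_force: [0.9, -0.9, -0.9]
opening: 0.749
finger_force: 0.0
```

jog_arm(deltas="-0.13 1 0 0 0 0;-0.13 1 0 0 0 0;-0.13 1 0 0 0 0;-0.13 1 0 0 0 0;-0.13 1 0 0 0 0;-0.13 1 0 0 0 0;-0.13 1 0 0 0 0;-0.13 1 0 0 0 0;-0.13 1 0 0 0 0;-0.13 1 0 0 0 0;-0.13 1 0 0 0 0;-0.13 1 0 0 0 0;-0.13 1 0 0 0 0;-0.13 0.6 0 0 0 0;0 0 0 0 0 0")

```text
time: 30.7
eef_pos: [0.4231, 0.2661, 0.1443]
tcp_rot: [0.994, 0.112, -0.0, 0.0]
contact_force: [0.5, -0.7, 0.1]
opening: 0.753
finger_force: 0.0
```

```bash
python3 w.py white .033 .423 .2725
python3 - <<'E'
from h import *
from m2 import *
T,S=cam("top"),cam("scene")
for k,q in dict(green=(.565,-.2017,.057),orange=(.486,-.2162,.069)).items():
  for c in(T,S):
    u=proj(c,q); A=blob(c,hs[k],u,9); print(k,u.round(1),A,onz(c,A[0],q[2]).round(4))
E
```

```text
[0.4233 0.2657 0.1443] pred [312.9 201.1]
(array([313.48760331, 200.91239669]), np.int32(605), array([300, 188,  28,  27])) [0.4233 0.272  0.033 ]
green [449.5 175. ] (array([449.5, 175.5]), np.int32(88), array([445, 171,  10,  10])) [ 0.5639 -0.2016  0.057 ]
green [186.4 201.4] (array([186.7761194 , 201.89552239]), np.int32(67), array([181, 199,  12,   7])) [ 0.5665 -0.2007  0.057 ]
orange [459.2 210.9] (array([462.33333333, 209.66666667]), np.int32(6), array([461, 208,   4,   4])) [ 0.4886 -0.2229  0.069 ]
orange [184.8 173.8] (array([184.60784314, 174.49019608]), np.int32(51), array([180, 172,  11,   6])) [ 0.4886 -0.2161  0.069 ]
```

View pics/w_white.png

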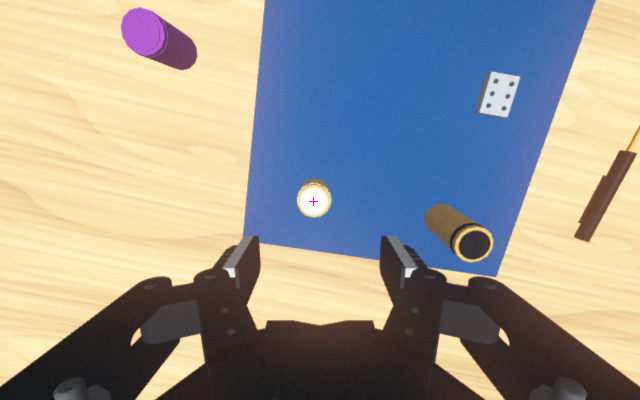

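White's top is at (313,201), dead on the prediction. The black post at (472,242) is clear of the fingers, and the scene view shows orange centred on its pad.

jog_arm(deltas="0 0.31 -0.5 0 0 0;0 0 -1 0 0 0;0 0 -1 0 0 0;0 0 -1 0 0 0;0 0 -1 0 0 0;0 0 -0.8 0 0 0;0 0 -0.4 0 0 0;0 0 0 0 0 0")

```text
time: 31.95
eef_pos: [0.4233, 0.2716, 0.0297]
tcp_rot: [0.994, 0.111, -0.001, 0.0]
contact_force: [-0.5, -0.3, -0.0]
opening: 0.748
finger_force: 0.0
```

jog_arm(deltas="0 0 0 0 0 0;0 0 0 0 0 0;0 0 0 0 0 0;0 0 0 0 0 0;0 0 0 0 0 0;0 0 0 0 0 0", gripper=0, squeeze=40)

```text
time: 32.7
eef_pos: [0.4244, 0.272, 0.0313]
tcp_rot: [0.994, 0.111, 0.001, -0.0]
contact_force: [-0.1, -1.0, 6.0]
opening: 0.333
finger_force: 39.8
```

jog_arm(deltas="0 0 0.3 0 0 0;0 0 0.6 0 0 0;0 0 0.9 0 0 0;0 0 1 0 0 0;0 0 1 0 0 0;0 0 0.8 0 0 0;0 -0.4 0.4 0 0 0;0 -0.7 0 0 0 0;0.5 -1 0 0 0 0;0.5 -1 0 0 0 0;0.5 -1 0 0 0 0;0.5 -1 0 0 0 0;0.5 -1 0 0 0 0;0.5 -1 0 0 0 0;0.5 -1 0 0 0 0;0.5 -1 0 0 0 0;0.5 -1 0 0 0 0;0.5 -1 0 0 0 0;0.5 -1 0 0 0 0;0.5 -1 0 0 0 0")

```text
time: 35.2
eef_pos: [0.5439, 0.0083, 0.1301]
tcp_rot: [0.994, 0.111, -0.0, -0.0]
contact_force: [0.8, 0.5, -1.5]
opening: 0.333
finger_force: 39.6
```

jog_arm(deltas="0.5 -1 0 0 0 0;0.5 -1 0 0 0 0;0.5 -1 0 0 0 0;0.5 -1 0 0 0 0;0.5 -1 0 0 0 0;0.5 -1 0 0 0 0;0.5 -1 0 0 0 0;0.5 -1 0 0 0 0;0.5 -0.8 0 0 0 0;0.5 -0.6 0 0 0 0;0 -0.4 0 0 0 0;0 -0.13 0 0 0 0;0 0 0 0 0 0")

```text
time: 36.83
eef_pos: [0.6433, -0.1886, 0.1302]
tcp_rot: [0.994, 0.111, -0.0, -0.0]
contact_force: [-0.2, -0.5, -2.0]
opening: 0.331
finger_force: 39.6
```

jog_arm(deltas="0.04 0 -0.5 0 0 0;0 0 -1 0 0 0;0 0 -1 0 0 0;0 0 -0.9 0 0 0;0 0 -0.5 0 0 0;0 0 -0.25 0 0 0;0 0 -0.1 0 0 0;0 0 -0.05 0 0 0;0 0 -0.05 0 0 0;0 0 -0.05 0 0 0;0 0 0 0 0 0")

```text
time: 38.2
eef_pos: [0.6447, -0.1891, 0.0434]
tcp_rot: [0.994, 0.111, 0.0, 0.0]
contact_force: [-1.6, 1.1, 2.8]
opening: 0.332
finger_force: 40.0
```

jog_arm(deltas="0 0 0 0 0 0;0 0 0 0 0 0;0 0 0 0 0 0;0 0 0 0 0 0;0 0 0.3 0 0 0;0 0 0.7 0 0 0;0 0 1 0 0 0;0 0 1 0 0 0;0 0 1 0 0 0;0 0.4 0.8 0 0 0;-0.6 1 0.3 0 0 0;-0.6 1 0 0 0 0;-0.6 1 0 0 0 0;-0.6 1 0 0 0 0;-0.6 1 0 0 0 0;-0.6 1 0 0 0 0;-0.6 1 0 0 0 0;-0.6 1 0 0 0 0;-0.6 1 0 0 0 0;-0.6 1 0 0 0 0", gripper=0.75)

```text
time: 40.7
eef_pos: [0.5235, 0.0204, 0.1443]
tcp_rot: [0.994, 0.111, 0.0, 0.0]
contact_force: [-0.1, -0.3, -0.3]
opening: 0.751
finger_force: 0.0
```

jog_arm(deltas="-0.7 1 0 0 0 0;-0.7 1 0 0 0 0;-0.7 1 0 0 0 0;-0.7 1 0 0 0 0;-0.7 1 0 0 0 0;-0.7 0.8 0 0 0 0;-0.5 0.5 0 0 0 0;-0.2 0.05 0 0 0 0;0 0 0 0 0 0")

```text
time: 41.82
eef_pos: [0.4264, 0.146, 0.1444]
tcp_rot: [0.994, 0.111, 0.0, 0.0]
contact_force: [0.2, 0.0, 1.1]
opening: 0.75
finger_force: 0.0
```

```bash
python3 w.py black .069 .426 .146
python3 - <<'E'
from h import *
from m2 import *
T,S=cam("top"),cam("scene")
for k,q in dict(white=(.644,-.1886,.045),green=(.565,-.2017,.057),orange=(.486,-.2162,.069)).items():
  for c in(T,S):
    u=proj(c,q); A=blob(c,hs[k],u,7); print(k,u.round(1),A,onz(c,A[0],q[2]).round(4))
E
```

```text
[0.4267 0.1458 0.1444] pred [319.9 215.9]
attempt to get argmax of an empty sequence
white [440.9 140.7] (array([441.54471545, 139.4796748 ]), np.int32(123), array([433, 133,  15,  14])) [ 0.6468 -0.1901  0.045 ]
white [187.5 232.6] (array([186.83333333, 232.33333333]), np.int32(108), array([180, 227,  15,  11])) [ 0.6432 -0.1899  0.045 ]
green [449.5 175. ] (array([449.44827586, 175.52873563]), np.int32(87), array([445, 171,  10,  10])) [ 0.5639 -0.2015  0.057 ]
green [186.4 201.4] (array([186.7761194 , 201.89552239]), np.int32(67), array([181, 199,  12,   7])) [ 0.5665 -0.2007  0.057 ]
orange [459.2 210.9] (array([459., 214.]), np.int32(5), array([459, 212,   1,   5])) [ 0.4794 -0.2155  0.069 ]
orange [184.8 173.8] (array([184.69230769, 174.44230769]), np.int32(52), array([180, 172,  11,   6])) [ 0.4884 -0.2159  0.069 ]
```

View pics/w_black.png

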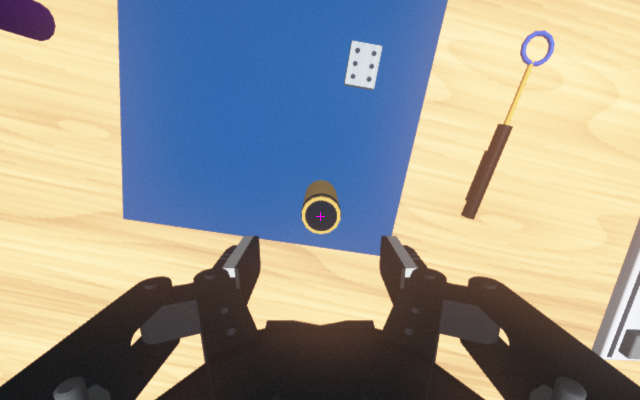

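Black's top is centred at (321,214), against a prediction of (320,216). Grasping.

jog_arm(deltas="0 0 -0.5 0 0 0;0 0 -1 0 0 0;0 0 -1 0 0 0;0 0 -1 0 0 0;0 0 -0.9 0 0 0;0 0 -0.5 0 0 0;0 0 -0.2 0 0 0;0 0 0 0 0 0")

```text
time: 43.08
eef_pos: [0.4265, 0.1461, 0.0424]
tcp_rot: [0.994, 0.111, 0.0, 0.0]
contact_force: [0.8, -0.8, 1.1]
opening: 0.754
finger_force: 0.0
```

jog_arm(deltas="0 0 0 0 0 0;0 0 0 0 0 0;0 0 0 0 0 0;0 0 0 0 0 0;0 0 0 0 0 0;0 0 0 0 0 0", gripper=0, squeeze=40)

```text
time: 43.82
eef_pos: [0.427, 0.1461, 0.0431]
tcp_rot: [0.994, 0.111, 0.001, 0.0]
contact_force: [-1.2, -1.1, 6.4]
opening: 0.343
finger_force: 39.6
```

jog_arm(deltas="0 0 0.3 0 0 0;0 0 0.6 0 0 0;0 0 0.9 0 0 0;0 0 1 0 0 0;0 0 1 0 0 0;0 0 0.9 0 0 0;0 -0.4 0.6 0 0 0;0.3 -0.7 0 0 0 0;0.3 -1 0 0 0 0;0.3 -1 0 0 0 0;0.3 -1 0 0 0 0;0.3 -1 0 0 0 0;0.3 -1 0 0 0 0;0.3 -1 0 0 0 0;-0.2 -1 0 0 0 0;-0.2 -1 0 0 0 0;-0.2 -1 0 0 0 0;-0.2 -1 0 0 0 0;-0.2 -1 0 0 0 0;-0.2 -1 0 0 0 0")

```text
time: 46.32
eef_pos: [0.4433, -0.1172, 0.147]
tcp_rot: [0.994, 0.111, -0.001, -0.001]
contact_force: [-0.3, 0.4, -4.1]
opening: 0.339
finger_force: 40.0
```

jog_arm(deltas="-0.4 -1 0 0 0 0;-0.4 -1 0 0 0 0;-0.4 -1 0 0 0 0;-0.4 -1 0 0 0 0;-0.28 -0.8 0 0 0 0;0 -0.5 0 0 0 0;0 -0.3 0 0 0 0;0 -0.08 0 0 0 0;0 0 0 0 0 0")

```text
time: 47.45
eef_pos: [0.4069, -0.2292, 0.1483]
tcp_rot: [0.994, 0.111, -0.0, -0.0]
contact_force: [0.4, 0.4, -4.2]
opening: 0.335
finger_force: 40.0
```

jog_arm(deltas="0.04 0 -0.5 0 0 0;0 0 -1 0 0 0;0 0 -1 0 0 0;0 0 -1 0 0 0;0 0 -0.6 0 0 0;0 0 -0.3 0 0 0;0 0 -0.15 0 0 0;0 0 -0.05 0 0 0;0 0 -0.05 0 0 0;0 0 -0.05 0 0 0;0 0 0 0 0 0")

```text
time: 48.82
eef_pos: [0.4079, -0.2298, 0.0551]
tcp_rot: [0.994, 0.111, 0.0, 0.0]
contact_force: [-1.1, 0.5, 1.5]
opening: 0.339
finger_force: 40.5
```

Contact at the expected height. I'll release, lift and move clear.

jog_arm(deltas="0 0 0 0 0 0;0 0 0 0 0 0;0 0 0 0 0 0;0 0 0 0 0 0;0 0 0.3 0 0 0;0 0 0.7 0 0 0;0 0 1 0 0 0;0 0 1 0 0 0;0 0 1 0 0 0;0 0 1 0 0 0;0.3 0.6 0.6 0 0 0;0.3 1 0 0 0 0;0.3 1 0 0 0 0;0.3 1 0 0 0 0;0.3 1 0 0 0 0;0.3 1 0 0 0 0;0.3 1 0 0 0 0;0.3 1 0 0 0 0;0 0.5 0 0 0 0;0 0 0 0 0 0", gripper=0.75)

```text
time: 51.32
eef_pos: [0.4554, -0.0667, 0.1663]
tcp_rot: [0.994, 0.112, -0.0, 0.0]
contact_force: [-0.5, -0.4, 0.6]
opening: 0.749
finger_force: 0.0
```

```bash
python3 - <<'E'
from h import *
from m2 import *
T,S=cam("top"),cam("scene")
for k,q in dict(white=(.644,-.1886,.045),green=(.565,-.2017,.057),orange=(.486,-.2162,.069),black=(.4075,-.2295,.081)).items():
  uv=[]
  for c in(T,S):
    u=proj(c,q); A=blob(c,hs[k],u,8); uv.append(A[0]); print(k,u.round(1),A[0].round(1),A[1],onz(c,A[0],q[2]).round(4))
  print(tri([T,S],uv))
a=cv2.resize(T["im"][95:295,370:520],None,fx=2.6,fy=2.6,interpolation=cv2.INTER_CUBIC)
b=cv2.resize(S["im"][120:290,120:270],None,fx=2.6,fy=2.6,interpolation=cv2.INTER_CUBIC)
b=cv2.copyMakeBorder(b,0,a.shape[0]-b.shape[0],0,0,0)
cv2.imwrite("pics/end.png",np.hstack([a,b])); s=get_state(); print(s["time"],s["contact_force"])
E
```

```text
white [440.9 140.7] [441.7 138.5] 153 [ 0.6491 -0.1905  0.045 ]
white [187.5 232.6] [186.1 232.5] 126 [ 0.6435 -0.1912  0.045 ]
(array([ 0.6482162 , -0.18960073,  0.04899783]), np.float64(0.00016130061266576924))
green [449.5 175. ] [449.4 175.5] 87 [ 0.5639 -0.2015  0.057 ]
green [186.4 201.4] [186.8 201.9] 67 [ 0.5665 -0.2007  0.057 ]
(array([ 0.56407503, -0.201713  ,  0.0552387 ]), np.float64(0.00029916856990363887))
orange [459.2 210.9] [457.  208.3] 3 [ 0.4915 -0.2117  0.069 ]
orange [184.8 173.8] [184.6 174.5] 51 [ 0.4886 -0.2161  0.069 ]
(array([ 0.49162683, -0.2133213 ,  0.07050717]), np.float64(0.001990958014276063))
black [468.8 248.3] [462.5 247.7] 89 [ 0.4088 -0.2166  0.081 ]
black [183.8 149.2] [183.9 149.7] 37 [ 0.4098 -0.2289  0.081 ]
(array([ 0.40902962, -0.22342103,  0.0790382 ]), np.float64(0.005875871635531314))
51.425 [ 0.61563406  0.13176379 -0.27560889]
```

View pics/end.png

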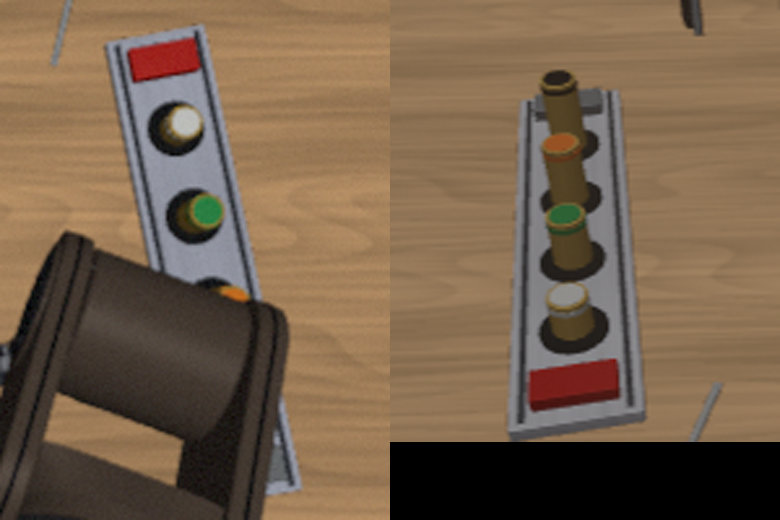

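The end picture shows the order from red to grey as white, green, orange, black, with all four upright on their pads. The arm hides orange and black in the top view, but the scene view puts each of them within about 1 px of its target. Handing in.

```bash
python3 -c "
from plant import ctrl
print(ctrl.sign_off())"
```

```text
the job is handed in; nothing more can be done
None
```

I set all four standards upright on their pads in order of height, white by the red block through green and orange to black by the grey block, and handed the job in at about 51 s; final camera checks put each within about 3 mm of its pad's centre (orange and black from the scene camera only, white read partly by eye), and sign-off returned no verdict.

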